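# Set up the portion scale with its pail and zero it

## Task

The scale's round platter is lying askew: without lifting it away, slide it back until its hole drops over the pin and it lies flat. Then stand the pail's handle upright, carry the pail by that handle and set it down gently, upright, in the middle of the platter. With the pail standing there on its own, press the scale's wide tare key fully down and let it go; leave the shakers and the can where they are.

Things in the scene. Friction and masses are not known exactly. Their poses are not given: they have to be found in the camera images.
- scale: White portion scale, fixed; 226 mm deep, 180 wide. Origin on the worktop under its spindle pin; x points from the key panel (-x side, facing the robot) to the back. Housing from x = -148 to +78 mm, 52 mm high behind x = -62; from there the panel slopes down to 26 mm at the front. Four rubber pads at x = +-58, y = +-50 mm, tops 75 mm high, carry the platter.
- scale_pin (a point): Foot of the fixed upright steel pin amid the four pads, at the height of the pad tops (75 mm). The pin is 16 mm in diameter and stands 7 mm above the pads; its upper 4 mm taper to 8 mm. Axes as the scale.
- platter_center (a point): Centre (half-way up) of the loose round aluminium platter: 170 mm across, 8 thick, 350 g, 20 mm hole in the middle; z square to it. At the start it lies 28 to 36 mm off towards the key panel (up to 13 mm sideways), tilted 6.5 degrees on the pin's top and the two front pads, its panel-side edge the low one; its polished face (friction 0.45) slides at 2 to 4 N. Home, this point is 4 mm above scale_pin.
- platter: The platter itself, origin at the centre of its underside.
- pail_center (a point): Centre (half-way up) of the empty steel pail: round, 95 mm high, 84 mm across the foot, 105 across the rim, 350 to 550 g. z up, x and y turn with it: the handle's hinge runs along y, 85 mm above the foot, and the handle leans to the pail's -x (roughly towards the robot) at the start. It stands on the worktop left or right of the scale.
- pail: The pail's body, origin at the centre of its foot, axes as pail_center.
- bail (a joint): Angle of the pail's handle (bail, 4.4 mm wire, 110 mm across at the hinge) about its hinge, rad. 0: leaning towards the pail's -x on its stop, 0.50 rad above level; 1.07: upright; 2.14: leaning to +x on the other stop. Friction of 0.02 N m in its ears holds it wherever it is left.
- bail_grip: Wooden grip sleeve in the middle of the bail, 15 mm in diameter, 54 mm long along the pail's y, its axis 72 mm from the hinge. Origin at its centre. With the bail upright it is straight above the middle of the pail, 157 mm above the pail's foot.
- tare_top (a point): Middle of the top face of the tare key, the only wide raised key on the panel (21 x 48 mm, to the right as the robot sees it), 30 mm clear of the seated platter's edge as seen from above. z is square to the key and leans 17 degrees from vertical towards the panel's front.
- tare_key (a joint): Travel of the tare key, m: 0 up, 0.004 fully down (about 4.6 N); springs back by itself.
- cheese_center (a point): Glass shaker with steel cap and white contents, 73 mm across, 119 mm high; this point is 60 mm above its foot. Bystander, on the other side of the scale from the pail.
- chili_center (a point): Glass shaker with steel cap and reddish contents, 73 mm across, 119 mm high; this point is 60 mm above its foot. Bystander at the back left.
- can_center (a point): Drink can, 66 mm across, 115 mm high; this point is half-way up. Bystander at the back left.

How it is judged:
On the way, in this order (a step that is already met when the one before it is completed fails the run):
1. the platter lies flat on its four pads with its hole over the pin (horizontal distance between platter_center and scale_pin below 0.004 m and z of platter_center in the frame of scale below 0.0815 m and angle between platter_center's own z axis and vertical below 0.03 rad), for 0.2 s.
2. the pail's handle stands upright (within 0.35 rad) while the pail still stands on the worktop (value of joint bail between 0.72 and 1.42 rad and height (world z) of pail below 0.01 m), for 0.2 s.
3. the pail hangs from its handle, at least 40 mm off the worktop (height (world z) of pail above 0.04 m and contact force between the fingers and bail_grip above 0.5 N), for 0.2 s.
4. the pail stands by itself, let go, in the middle of the seated platter (all of step 1 and horizontal distance between pail_center and scale_pin below 0.025 m and z of pail_center in the frame of scale between 0.127 and 0.134 m and angle between pail_center's own z axis and vertical below 0.05 rad and linear speed of pail below 0.02 m/s and contact force between each of the arm, the fingers and pail below 0.1 N), for 0.2 s.
5. the tare key is pressed fully down (at least 3 of its 4 mm) with the pail on the platter (value of joint tare_key above 0.003 m and horizontal distance between pail_center and scale_pin below 0.025 m and z of pail_center in the frame of scale between 0.127 and 0.134 m and angle between pail_center's own z axis and vertical below 0.05 rad and linear speed of pail below 0.02 m/s), for 0.1 s.
At the end, for the whole second after the job is handed in: The platter lies flat over the pin (hole within 4 mm of the pin's axis, less than 0.03 rad of tilt); the pail stands on it upright (within 0.05 rad), at rest, its middle within 25 mm of the pin; the tare key is up again (all of step 1 and horizontal distance between pail_center and scale_pin below 0.025 m and z of pail_center in the frame of scale between 0.127 and 0.134 m and angle between pail_center's own z axis and vertical below 0.05 rad and linear speed of pail below 0.02 m/s and value of joint tare_key below 0.001 m); the robot touches nothing.
It fails at once if the platter is lifted more than 30 mm above its pads (z of platter_center in the frame of scale above 0.112 m).
It fails at once if the pail is tipped by more than 0.5 rad (angle between pail_center's own z axis and vertical above 0.5 rad).
It fails at once if the pail is set down hard (more than 50 N on the platter) (contact force between pail and platter above 50 N).
It fails at once if a shaker or the can is moved by more than 20 mm or tipped (distance of any of cheese_center, chili_center, can_center from where it was at the start of the episode above 0.02 m or angle between any of cheese_center, chili_center, can_center's own z axis and vertical above 0.3 rad).
It also fails if it takes over 72 s, if anything falls off the work surface, if the arm or the gripper's body presses on something with over 40 N, if the wrist force passes 120 N, or if a joint passes its speed limit or range.

## Robot

A 6-joint arm with a two-finger parallel gripper is mounted at the origin on a cart in front of the work surface, level with it; the furniture and walls round the work are solid. World frame = base frame: x ahead of the robot, y to its left, z up, the work surface at z = 0. Lengths are in m, angles in rad, forces in N, time in s.
With the tool pointing down it reaches from about 0.275 to 0.875 m from the base axis. Payload 12.5 kg.
Tool frame: the origin (TCP) lies at the very end of the fingers, on their centre line; the grasp point (between the pads) lies 19 mm behind it; z points along the fingers, y is the line along which they close (so a half turn about z gives the same grasp; the last joint's range is limited). The gripper opens to 85 mm and grips with 20 to 120 N. Pads are 22 mm wide; open, the fingers measure 114 mm over their backs; the gripper's body (76 mm by 85 mm) begins 54 mm behind the grasp point. The pads swing forward as they close: fully open they stand 13 mm farther back than shut.
Start: joints at [-1.186, 0.351, 1.652, -0, 1.139, -0.085], TCP at [0.249, -0.49, 0.199] pointing down, gripper open.
Joint ranges: [-2.75, 2.75], [-0.79, 2.1], [0.01, 2.65], [-1.57, 4.71], [0.07, 3.14], [-2.87, 2.87]. Speed limits (rad/s): [2.22, 2.22, 2.79, 3.14, 3.14, 3.14].

## Interface

Orientations are given as a 3x3 rotation matrix whose columns are the frame's x, y, z axes.
In Python, from bench import manip gives the robot as it stands. Calls block until the motion is done:
- manip.move_ptp(position, orientation): joint-space move of the TCP to a pose.
- manip.move_l(position, attitude=None, max_speed=0.15): straight line of the TCP; attitude=None keeps the orientation; max_speed is the mean speed in m/s.
- manip.move_j(angles): joint-space move.
- manip.set_gripper(opening, effort=None): opening from 0.0 (shut) to 1.0 (fully open); effort is the grip in N (None keeps the last); returns when the fingers have stopped.
- manip.dwell(seconds).
- manip.inverse_kinematics(position, orientation): joint angles nearest the present ones, or None.
- manip.grab_frame(name): name is "scene" or "side" or "wrist"; returns (picture, depth): 384x512x3 uint8, red, green, blue; 384x512 float32, m along the optical axis (not along the pixel's ray), 0 where there is no reading.
- manip.get_calibration(name): a dict with "camera_matrix" (3x3 intrinsics, pixels), "R" (3x3) and "t" (3): a world point X has camera coordinates R X + t. Camera axes: x right, y down, z forward; pixel columns grow to the right and rows downward; lengths in m; the calibration is good to about 2 mm. The wrist camera is an equidistant fisheye: a pixel r from the principal point sees the ray r / f radians off the axis. A picture is of the moment at which its call begins: read the wrist's pose just before it. get_calibration takes no time and is no camera call; for the wrist camera it gives the pose at the moment of the call.
A pose or a line that the arm cannot do raises manip.Unreachable and nothing moves.
- manip.sign_off(): hands the job in; it is judged then, once.
Trained networks look in the newest picture that a camera, given by its name, has taken for a name from the list of things; names that differ only in an ending like _2 or _b are one class to them, and where a whole thing is asked for, a point or a joint stands for the part that bears it (a point fixed in the world has none). Each returns a list of dicts, best first, with "confidence" (0 to 1); they miss things now and then, are a little off and sometimes report something else, mostly with a low value. They report only what shows in the picture. A call takes as long as a camera call.
- manip.look_for(camera, name): "at" ([x, y, z] in m, in world coordinates, good to about 4 mm: the middle of the surface that is visible of it).
Readings, each from a call of its own:
- manip.current_time(): time.
- manip.current_qpos(): joint angles.
- manip.current_joint_vel(): joint speeds.
- manip.current_joint_torque(): joint torques, N m.
- manip.current_ee_pos(): TCP position.
- manip.current_tcp_rot(): TCP orientation.
- manip.current_force(): force on the tool from outside, world axes, zero at the start.
- manip.current_ft_torque(): the same for the moment, N m.
- manip.current_grip_width(): opening from 0.0 (shut) to 1.0 (fully open).
- manip.current_grip_force(): force on a finger pad.
Only numpy, scipy, OpenCV 4.12 (cv2) and the standard library are available. Lean on these libraries where they do the work, as an engineer would, in place of code of your own. Each camera call takes 0.05 s, during which the arm holds its last target. There are 200 camera calls.

## Working session

There is one attempt and no reset: what is moved stays moved. The work goes in short steps, each a Python script; the robot and the scene stay as the last script left them, time stands still between calls to the robot, and variables do not carry over. Pictures are saved under pics/ and viewed, at most 10 in all, crops included, and the job is handed in when it is done.

```bash
mkdir -p pics; cat > h.py <<'E'
import numpy as np, cv2
from bench import manip as m
def snap(cam,fn):
    c=m.get_calibration(cam); p,d=m.grab_frame(cam); cv2.imwrite('pics/'+fn,p[:,:,::-1]); np.savez('pics/'+fn[:-4]+'.npz',p=p,d=d,K=c['camera_matrix'],R=c['R'],t=c['t']); return p,d,c
def cloud(d,c):
    K=np.array(c['camera_matrix']);v,u=np.mgrid[:d.shape[0],:d.shape[1]]
    X=np.stack([(u-K[0,2])/K[0,0]*d,(v-K[1,2])/K[1,1]*d,d],-1)
    return (X-np.array(c['t']))@np.array(c['R'])
E
python3 - <<'E'
from h import *
for cam in ['scene','side']:
    p,d,c=snap(cam,cam+'0.png')
    print(cam,np.round(-np.array(c['R']).T@c['t'],3))
    for n in ['scale','scale_pin','platter_center','platter','pail_center','bail_grip','bail','tare_top','tare_key','cheese_center','chili_center','can_center']:
        try: r=m.look_for(cam,n); print(n,[(np.round(q['at'],3).tolist(),round(q['confidence'],2)) for q in r[:2]])
        except Exception as e: print(n,repr(e))
a=cv2.imread('pics/scene0.png');b=cv2.imread('pics/side0.png')
cv2.imwrite('pics/a.png',a);print(m.current_time(),m.current_force())
E
```

```text
scene [0.146 0.684 0.813]
scale [([0.494, 0.021, 0.04], 0.71), ([0.437, -0.329, 0.128], 0.4)]
scale_pin [([0.496, 0.022, 0.039], 0.77)]
platter_center [([0.529, -0.041, 0.083], 0.75)]
platter [([0.529, -0.046, 0.087], 0.84)]
pail_center [([0.481, -0.339, 0.062], 0.69), ([0.493, 0.022, 0.039], 0.52)]
bail_grip [([0.434, -0.326, 0.129], 0.68), ([0.429, -0.337, 0.13], 0.45)]
bail []
tare_top []
tare_key [([0.447, -0.096, 0.04], 0.41)]
cheese_center [([0.49, 0.266, 0.082], 0.8)]
chili_center [([0.61, 0.332, 0.084], 0.82)]
can_center [([0.524, -0.046, 0.09], 0.65), ([0.62, 0.216, 0.086], 0.62)]
side [0.256 0.918 0.773]
scale [([0.516, 0.029, 0.039], 0.93), ([0.448, -0.09, 0.035], 0.2)]
scale_pin [([0.514, 0.029, 0.041], 0.86)]
platter_center [([0.526, -0.042, 0.082], 0.61)]
platter [([0.528, -0.039, 0.085], 0.95)]
pail_center [([0.48, -0.334, 0.066], 0.7), ([0.516, 0.028, 0.037], 0.66)]
bail_grip [([0.429, -0.343, 0.136], 0.51)]
bail [([0.434, -0.324, 0.123], 0.59)]
tare_top [([0.446, -0.094, 0.039], 0.64)]
tare_key [([0.528, -0.039, 0.084], 0.6), ([0.446, -0.089, 0.035], 0.5)]
cheese_center [([0.487, 0.27, 0.078], 0.82)]
chili_center [([0.622, 0.339, 0.075], 0.71)]
can_center [([0.622, 0.219, 0.087], 0.79), ([0.624, 0.346, 0.076], 0.57)]
1.3 [ 0.57467135 -0.36536531  0.05363954]
```

View pics/scene0.png

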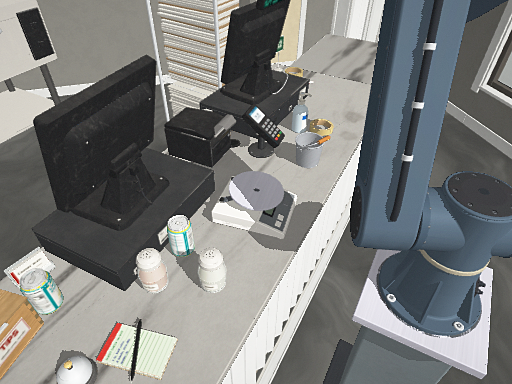

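View pics/side0.png

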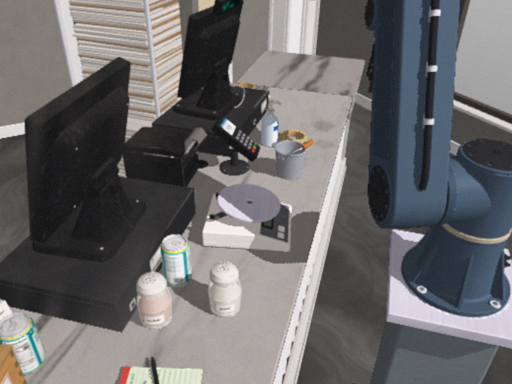

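The scene picture shows the platter at about (257,190), tilted over the keys at (280,215). The pail is at (308,150) with its handle forward, and the card terminal stands behind it at (262,130). The side picture agrees: platter at (250,203), pail at (290,158). Next I'll take a wrist view from above the scale.

```bash
python3 - <<'E'
from h import *
R=np.array(m.current_tcp_rot());print(np.round(R,2))
p=np.array(m.current_ee_pos())
D=np.array([[1,0,0],[0,-1,0],[0,0,-1.]])
m.move_l(p+[0,0,.2],max_speed=.3)
for name,q in [('wA',(0.42,-0.04,0.36)),('wB',(0.42,-0.30,0.36))]:
    m.move_ptp(q,D)
    p,d,c=snap('wrist',name+'.png')
    print(name,np.array(c['camera_matrix']).round(1).tolist(),np.round(c['R'],3).tolist(),np.round(-np.array(c['R']).T@c['t'],3))
    for n in ['scale','platter_center','pail','pail_center','bail_grip','bail','tare_top','tare_key']:
        r=m.look_for('wrist',n); print(n,[(np.round(q['at'],3).tolist(),round(q['confidence'],2)) for q in r[:2]])
print(m.current_time(),m.current_qpos())
# static clouds
for s in ['scene0','side0']:
    z=np.load(f'pics/{s}.npz'); X=cloud(z['d'],dict(camera_matrix=z['K'],R=z['R'],t=z['t'])); 
    P=X[(z['d']>0)]
    q=P[(abs(P[:,0]-.53)<.13)&(abs(P[:,1]+.04)<.13)&(P[:,2]>.07)&(P[:,2]<.11)]
    A=np.c_[q[:,:2],np.ones(len(q))];k=np.linalg.lstsq(A,q[:,2],rcond=None)[0];print(s,len(q),k,(q.min(0)+q.max(0))/2,q.min(0),q.max(0))
    t=P[(abs(P[:,0]-.5)<.1)&(abs(P[:,1]-.2)<.03)];print('table z',np.median(t[:,2]))
E
```

```text
[[ 0.89  0.45  0.  ]
 [ 0.45 -0.89 -0.  ]
 [ 0.    0.   -1.  ]]
wA [[297.3, 0.0, 255.5], [0.0, 297.3, 193.3], [0.0, 0.0, 1.0]] [[-0.002, -1.0, 0.001], [-0.948, 0.002, 0.318], [-0.318, -0.0, -0.948]] [ 0.502 -0.04   0.535]
scale [([0.488, -0.013, 0.049], 0.59)]
platter_center [([0.534, -0.049, 0.088], 0.77), ([0.634, 0.18, 0.105], 0.49)]
pail [([0.481, -0.386, 0.065], 0.7)]
pail_center [([0.485, -0.384, 0.065], 0.91), ([0.449, -0.101, 0.038], 0.21)]
bail_grip [([0.435, -0.341, 0.132], 0.64), ([0.436, -0.331, 0.132], 0.19)]
bail [([0.435, -0.334, 0.132], 0.57)]
tare_top [([0.448, -0.103, 0.042], 0.74)]
tare_key [([0.451, -0.104, 0.037], 0.61)]
wB [[297.3, 0.0, 255.5], [0.0, 297.3, 193.3], [0.0, 0.0, 1.0]] [[-0.001, -1.0, 0.0], [-0.948, 0.001, 0.318], [-0.318, -0.0, -0.948]] [ 0.502 -0.299  0.536]
scale [([0.494, -0.099, 0.042], 0.67)]
platter_center [([0.534, -0.06, 0.088], 0.96), ([0.432, -0.345, 0.128], 0.43)]
pail [([0.479, -0.372, 0.058], 0.87)]
pail_center [([0.481, -0.368, 0.058], 0.59)]
bail_grip [([0.429, -0.345, 0.132], 0.79)]
bail [([0.433, -0.342, 0.133], 0.79)]
tare_top [([0.448, -0.102, 0.042], 0.73)]
tare_key [([0.451, -0.104, 0.037], 0.54), ([0.476, -0.371, 0.057], 0.29)]
5.7917 [-7.09900780e-01  1.68835771e-01  1.49593436e+00 -3.51263330e-06
  1.47671982e+00  8.60424426e-01]
scene0 1739 [0.09751723 0.00924961 0.03432003] [ 0.53905288 -0.05024323  0.08394409] [ 0.44600209 -0.13596012  0.07003874] [0.63210367 0.03547366 0.09784943]
table z -0.0014981701477576907
side0 1955 [0.09065086 0.00596714 0.03838103] [ 0.53996706 -0.04943109  0.08432261] [ 0.44648799 -0.13541907  0.07001527] [0.63344613 0.0365569  0.09862996]
table z 0.00045901793931637467
```

View pics/wA.png

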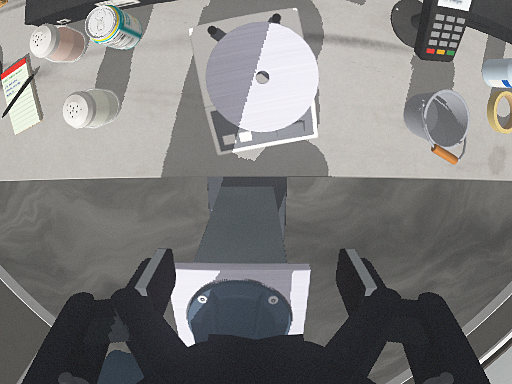

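View pics/wB.png

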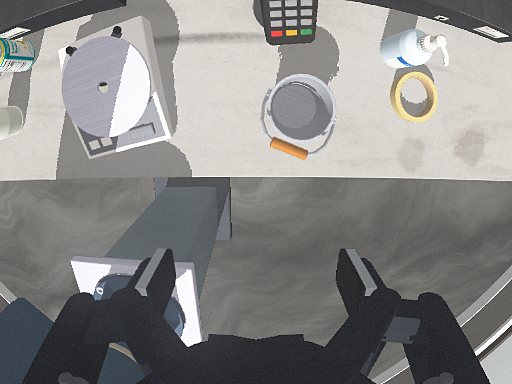

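```bash
cat >> h.py <<'E'
def fcloud(d,c):
    K=np.array(c['camera_matrix']);v,u=np.mgrid[:d.shape[0],:d.shape[1]]
    a=(u-K[0,2])/K[0,0];b=(v-K[1,2])/K[1,1];r=np.hypot(a,b)+1e-9
    s=np.tan(np.minimum(r,1.4))/r
    X=np.stack([a*s*d,b*s*d,d],-1)
    X=(X-np.array(c['t']))@np.array(c['R']); X[d<=0]=np.nan
    return X
def circ(q):
    A=np.c_[2*q,np.ones(len(q))];k=np.linalg.lstsq(A,(q**2).sum(1),rcond=None)[0];return k[:2],np.sqrt(k[2]+k[:2]@k[:2])
E
python3 - <<'E'
from h import *
from scipy.spatial import ConvexHull
for s in ['wA','wB']:
    z=np.load(f'pics/{s}.npz'); X=fcloud(z['d'],dict(camera_matrix=z['K'],R=z['R'],t=z['t'])).reshape(-1,3)
    P=X[np.isfinite(X[:,0])]
    n=lambda lo,hi,cx,cy,r:P[(np.hypot(P[:,0]-cx,P[:,1]-cy)<r)&(P[:,2]>lo)&(P[:,2]<hi)]
    t=P[(abs(P[:,0]-.4)<.05)&(abs(P[:,1]+.2)<.03)];print(s,'table',np.median(t[:,2]),len(t))
    q=n(.066,.11,.537,-.05,.12)
    # keep on-plane
    k=np.linalg.lstsq(np.c_[q[:,:2],np.ones(len(q))],q[:,2],rcond=None)[0]
    for _ in range(3):
        e=q[:,2]-np.c_[q[:,:2],np.ones(len(q))]@k; g=abs(e)<.003
        k=np.linalg.lstsq(np.c_[q[g][:,:2],np.ones(g.sum())],q[g][:,2],rcond=None)[0]
    g=q[g];h=g[ConvexHull(g[:,:2]).vertices];print('platter plane',k.round(3),circ(h[:,:2]),len(g))
    # pail rim
    if s=='wB':
        q=n(.088,.1,.48,-.34,.09);c,r=circ(q[:,:2]);print('rim',c,r,len(q))
        for _ in range(3):
            e=abs(np.hypot(*(q[:,:2]-c).T)-r)<.006; q=q[e]; c,r=circ(q[:,:2])
        print('rim',c,r,len(q))
        q=n(.105,.16,.45,-.34,.12);print('bail pts',len(q),q.min(0),q.max(0))
        gg=q[q[:,2]>.122];print('grip',gg.mean(0), len(gg)); 
        w=np.linalg.svd(gg-gg.mean(0))[2][0];print('axis',w, np.ptp((gg-gg.mean(0))@w))
    # housing top
    q=P[(abs(P[:,0]-.5)<.2)&(abs(P[:,1]+.03)<.14)&(P[:,2]>.012)&(P[:,2]<.06)]
    r=cv2.minAreaRect((q[:,:2]*1000).astype(np.float32));print('housing rect mm',r,len(q))
E
```

```text
wA table 0.00040848349285920414 1484
platter plane [0.112 0.021 0.028] (array([ 0.53248744, -0.05051892]), np.float64(0.08428181684538931)) 9590
housing rect mm ((561.5986328125, -21.60174560546875), (300.5167541503906, 206.19471740722656), 11.34559154510498) 4812
wB table 0.0007407562092494181 2168
platter plane [0.112 0.022 0.028] (array([ 0.53313479, -0.05096786]), np.float64(0.08426784492527155)) 6922
rim [ 0.48661515 -0.36672455] 0.04951317101087761 984
rim [ 0.48685226 -0.36663771] 0.04912226242849301 935
bail pts 553 [ 0.41578999 -0.4080547   0.10507078] [ 0.48329384 -0.30679203  0.13480037]
grip [ 0.43280552 -0.34472887  0.13083449] 425
axis [-0.36984346 -0.92905789  0.00820077] 0.07998605885557937
housing rect mm ((562.001708984375, -21.054183959960938), (300.7660827636719, 208.3340301513672), 11.065434455871582) 4994
```

In wA the housing is turned about 11° counter-clockwise, with the platter centre at (262,77) and the two rear pads at (217,33) and (275,20). In wB the pail is at (303,105) and the orange grip at (289,148). Next I'll fit the scale frame.

```bash
python3 - <<'E'
from h import *
for s in ['wA','wB']:
    z=np.load(f'pics/{s}.npz'); X=fcloud(z['d'],dict(camera_matrix=z['K'],R=z['R'],t=z['t'])).reshape(-1,3)
    P=X[np.isfinite(X[:,0])]; P=P[np.hypot(P[:,0]-.55,P[:,1]+.045)<.2]
    P=P[(P[:,1]>-.2)]
    H=P[(P[:,2]>.045)&(P[:,2]<.058)]; F=P[(P[:,2]>.018)&(P[:,2]<.058)]
    for yaw in (10,11,12):
        a=np.radians(yaw);e=np.array([np.cos(a),np.sin(a)]);f=np.array([-e[1],e[0]])
        O=np.array([.56,-.04])
        u=(F[:,:2]-O)@e*1e3;v=(F[:,:2]-O)@f*1e3; hu=(H[:,:2]-O)@e*1e3;hv=(H[:,:2]-O)@f*1e3
        ok=(abs(v)<100)&(u<90)&(u>-170);u,v=u[ok],v[ok];ok=(abs(hv)<100)&(hu<90);hu,hv=hu[ok],hv[ok]
        # per-slice extents
        st=lambda w,t,bins,fn:[round(float(fn(t[(w>b)&(w<b+20)])),1) if ((w>b)&(w<b+20)).sum()>8 else None for b in bins]
        print(s,yaw,'front',st(v,u,range(-80,80,20),min),'back',st(hv,hu,range(-80,80,20),max))
        print('   left',st(u,v,range(-140,70,20),max),'right',st(u,v,range(-140,70,20),min))
    pd=P[(P[:,2]>.066)&(P[:,2]<.08)&(P[:,0]>.61)];print('pads',len(pd),[ (pd[m_].mean(0).round(4),pd[m_].min(0).round(3),pd[m_].max(0).round(3)) for m_ in (pd[:,1]>-.03,pd[:,1]<-.03) if m_.any()])
E
```

```text
wA 10 front [-143.0, -144.1, -143.3, -143.3, -143.9, -144.5, -144.0, -144.7] back [83.0, 82.2, 82.4, 81.9, 81.3, 81.8, 80.4, 81.3]
   left [94.2, 93.7, 94.7, 95.2, 95.3, 95.7, 95.6, 95.5, 96.4, 96.0, 97.0] right [-86.2, -86.2, -86.5, -85.1, 77.4, -13.8, -3.1, 72.7, -84.8, -83.6, -83.8]
wA 11 front [-144.1, -144.8, -143.8, -143.5, -143.8, -143.5, -143.8, -143.4] back [81.0, 81.3, 82.0, 81.8, 81.6, 82.2, 81.4, 82.5]
   left [96.6, 95.6, 96.2, 96.6, 96.0, 96.2, 95.4, 95.7, 96.1, 95.1, 95.8] right [-84.0, -84.7, -84.7, -83.8, 78.4, -13.2, -2.7, 72.3, -85.2, -84.6, -85.0]
wA 12 front [-145.5, -145.6, -145.5, -143.5, -143.7, -142.9, -143.0, -142.1] back [79.8, 80.5, 81.6, 81.7, 81.9, 82.6, 82.4, 83.7]
   left [99.0, 97.6, 97.6, 98.0, 96.7, 96.6, 95.6, 95.6, 95.6, 94.2, 94.6] right [-81.7, -83.0, -82.2, -82.5, 79.4, -12.6, -2.4, 74.0, -85.6, -85.6, -86.1]
pads 135 [(array([0.6127, 0.0237, 0.0738]), array([0.61 , 0.012, 0.067]), array([0.616, 0.033, 0.077])), (array([ 0.6268, -0.0702,  0.0733]), array([ 0.62 , -0.078,  0.067]), array([ 0.636, -0.058,  0.078]))]
wB 10 front [-142.3, -144.0, -
[... 356 characters left out ...]
 81.4, 81.9, 81.6, 81.9, 81.6, 81.2]
   left [96.1, 95.2, 94.4, 94.2, -73.6, 19.6, 18.2, -67.7, 94.0, 94.5, 94.9] right [-85.0, -85.4, -85.2, -85.4, -85.4, -85.5, -85.5, -85.9, -85.8, -85.8, -85.9]
wB 12 front [-145.3, -145.5, -144.9, -144.4, -142.8, -143.0, -143.3, -142.8] back [79.9, 80.7, 80.9, 81.7, 81.9, 82.5, 82.6, 82.4]
   left [98.5, 97.2, 95.9, 95.5, 92.9, 19.9, 18.5, -68.0, 93.5, 93.8, 93.6] right [-82.6, -83.5, -83.6, -84.1, -84.7, -85.1, -85.3, -86.2, -86.4, -86.6, -87.1]
pads 258 [(array([0.6734, 0.0284, 0.0723]), array([ 0.61 , -0.029,  0.066]), array([0.693, 0.098, 0.08 ])), (array([ 0.6288, -0.0699,  0.0724]), array([ 0.616, -0.08 ,  0.067]), array([ 0.693, -0.03 ,  0.078]))]
```

```bash
cat >> h.py <<'E'
a=np.radians(11);e=np.array([np.cos(a),np.sin(a)]);f=np.array([-e[1],e[0]]);O=np.array([.5628,-.0342])
def S(u,v,z): return np.r_[O+u*e+v*f,z]
def RD(yaw): c,s=np.cos(yaw),np.sin(yaw); return np.array([[c,s,0],[s,-c,0],[0,0,-1.]])
def fsc():
    F=np.mean([m.current_force() for _ in range(3)],axis=0); return np.array([F[:2]@e,F[:2]@f,F[2]])
def plane(fn,cx=.5628,cy=-.0342):
    p,d,c=snap('wrist',fn);P=fcloud(d,c).reshape(-1,3);P=P[np.isfinite(P[:,0])]
    q=P[(np.hypot(P[:,0]-cx,P[:,1]-cy)<.12)&(P[:,2]>.066)&(P[:,2]<.11)]
    k=np.linalg.lstsq(np.c_[q[:,:2],np.ones(len(q))],q[:,2],rcond=None)[0]
    for _ in range(4):
        g=abs(q[:,2]-np.c_[q[:,:2],np.ones(len(q))]@k)<.003
        k=np.linalg.lstsq(np.c_[q[g][:,:2],np.ones(g.sum())],q[g][:,2],rcond=None)[0]
    h=q[g];h=h[cv2.convexHull((h[:,:2]*1e4).astype(np.int32),returnPoints=False).ravel()]
    c,r=circ(h[:,:2]);print(fn,'grad',k.round(3),'z',k@np.r_[c,1],'off',((c-O)@e*1e3).round(1),((c-O)@f*1e3).round(1),'r',r);return k,c
E
python3 - <<'E'
from h import *
m.move_ptp(S(-.137,-.0105,.16),RD(a))
m.set_gripper(.8)
m.move_l(S(-.137,-.0105,.056),max_speed=.12)
b=fsc();print('base',b)
u=-.137
while u<-.105:
    u+=.002; m.move_l(S(u,-.0105,.056),max_speed=.02); F=fsc()-b
    if F[0]<-1: break
print('contact',u,F); u0=u
for i in range(1,12):
    s=i*.003
    m.move_l(S(u0+s,-.0105+s*10.5/32.6,.056),max_speed=.02); F=fsc()-b; print(i,F.round(2))
    if F[0]<-9: break
print(m.current_ee_pos(),m.current_time())
plane('p1.png')
E
```

```text
base [ 0.21289841 -0.12710172 -0.94825818]
contact -0.10499999999999998 [-0.16501203  0.22248644  1.09988038]
1 [-0.05  0.4   0.83]
2 [0.56 0.65 1.24]
3 [-0.17 -0.2   1.13]
4 [-0.38  1.35  1.24]
5 [0.02 0.32 1.35]
6 [0.55 0.26 0.95]
7 [-0.57  0.13  1.09]
8 [-0.61  0.66  1.33]
9 [-0.22 -0.58  0.99]
10 [-0.21  0.82  1.06]
11 [ 0.21 -0.23  0.58]
[ 0.49218527 -0.0477372   0.05599427] 15.6833
p1.png grad [0.112 0.021 0.028] z 0.08695279848143159 off -33.2 -10.0 r 0.08429722635131064
```

View pics/p1.png

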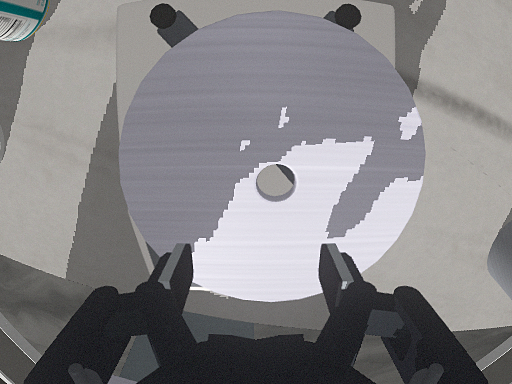

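```bash
python3 - <<'E'
from h import *
print(m.current_ee_pos(),m.current_tcp_rot(),m.current_grip_width(),fsc(),m.current_qpos())
c=m.get_calibration('wrist');print(-np.array(c['R']).T@c['t'])
p,d,c=snap('side','side1.png')
cv2.imwrite('pics/side1c.png',cv2.resize(p[140:280,170:330,::-1],None,fx=4,fy=4,interpolation=2))
E
```

```text
[ 0.4921051  -0.04778298  0.0559804 ] [[ 9.81623548e-01  1.90827686e-01 -6.26842726e-05]
 [ 1.90827688e-01 -9.81623550e-01  1.82969637e-05]
 [-5.80407909e-05 -2.99226252e-05 -9.99999998e-01]] 0.7977806521014223 [-0.45718263 -0.10710263 -0.37474413] [-1.90988244e-01  4.59337840e-01  1.91035229e+00  8.69470881e-06
  7.71967546e-01  1.18779659e+00]
[ 0.57217237 -0.03187948  0.23153846]
```

View pics/side1c.png

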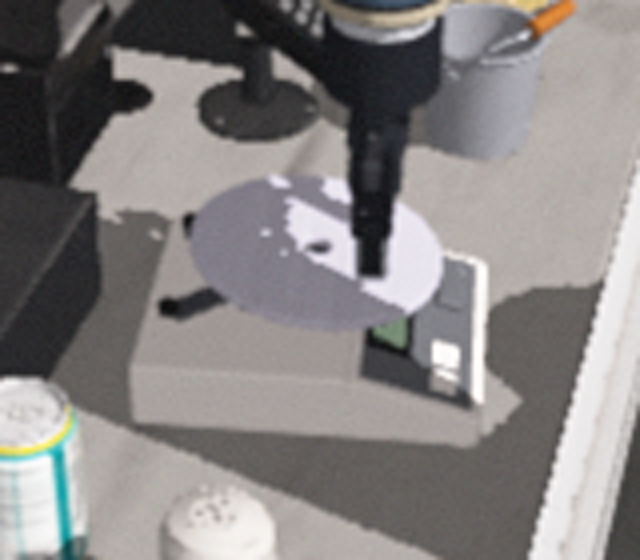

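p1 shows the fingertips at (180,245) and (330,245) over the disc, and the platter has not moved. The side crop agrees: the finger ends at (370,270), above the platter face. The open fingertips are therefore higher than I assumed, so I'll measure them from depth.

```bash
python3 - <<'E'
from h import *
z=np.load('pics/p1.npz');X=fcloud(z['d'],dict(camera_matrix=z['K'],R=z['R'],t=z['t']))
T=np.array([ 0.4921051,-0.04778298])
for (v,u) in [(246,181),(250,178),(260,178),(280,170),(246,328),(250,335),(260,335),(235,255)]:
    x=X[v,u];print((u,v),x.round(4),((x[:2]-T)@e).round(4),((x[:2]-T)@f).round(4))
# lowest finger points: above plate by >4mm in window
P=X[225:310,140:370].reshape(-1,3);k=[.112,.021,.028]
h=P[:,2]-np.c_[P[:,:2],np.ones(len(P))]@k
print(np.sort(h[(h>.004)])[:10], P[(h>.004)&(h<.012)].round(3)[:12])
for g in (1,0.8,0.3,0.0): pass
E
```

```text
(181, 246) [ 0.4957 -0.0088  0.1034] 0.011 0.0375
(178, 250) [ 0.4954 -0.0082  0.1073] 0.0108 0.0382
(178, 260) [ 0.4964 -0.0105  0.1174] 0.0113 0.0358
(170, 280) [ 0.4961 -0.0107  0.1331] 0.0109 0.0356
(328, 246) [ 0.5092 -0.0813  0.1024] 0.0104 -0.0362
(335, 250) [ 0.5095 -0.0841  0.1064] 0.0102 -0.0389
(335, 260) [ 0.509  -0.0819  0.1156] 0.01 -0.0367
(255, 235) [ 0.4992 -0.0458  0.0828] 0.0073 0.0006
[0.01342303 0.01348675 0.01360871 0.01396675 0.01397374 0.01401105
 0.01414781 0.01438478 0.01439491 0.01444149] []
```

```bash
python3 - <<'E'
from h import *
m.move_l(S(-.16,-.0105,.13),max_speed=.25)
def tips(fn):
    T=np.array(m.current_ee_pos());p,d,c=snap('wrist',fn);X=fcloud(d,c).reshape(-1,3);X=X[np.isfinite(X[:,0])]
    r=X-T;u=r[:,:2]@e;v=r[:,:2]@f
    g=(u>-.03)&(u<.02)&(abs(v)<.065)&(r[:,2]>-.02)
    print(fn,m.current_grip_width(),T.round(4));
    for lo,hi in((-.065,0),(0,.065)):
        q=g&(v>lo)&(v<=hi);i=np.where(q)[0];i=i[np.argsort(r[i,2])[[0,3,10,30]]]
        print(np.c_[u[i],v[i],r[i,2]].round(4).tolist())
for n,g in(('g08',.8),('g03',.3),('g00',0.)):
    m.set_gripper(g);tips(n+'.png')
print(m.current_time(),fsc())
im=[cv2.imread(f'pics/{n}.png')[200:384] for n in('g08','g03','g00')];cv2.imwrite('pics/g.png',np.vstack(im))
E
```

```text
g08.png 0.7988052001917518 [ 0.408  -0.0747  0.1291]
[[0.005, -0.0339, 0.0398], [-0.0053, -0.0342, 0.0405], [0.0075, -0.034, 0.041], [0.0046, -0.034, 0.0423]]
[[-0.003, 0.0346, 0.0398], [0.0048, 0.0343, 0.0404], [0.0057, 0.0347, 0.0409], [-0.0022, 0.0346, 0.0423]]
g03.png 0.3031500822517758 [ 0.4078 -0.075   0.13  ]
[[-0.004, -0.0128, 0.0332], [-0.0076, -0.0123, 0.0339], [0.0098, -0.0127, 0.0356], [0.0108, -0.0146, 0.0378]]
[[-0.0059, 0.0135, 0.0322], [-0.0045, 0.0133, 0.0335], [-0.01, 0.0129, 0.0353], [0.0066, 0.0132, 0.0375]]
g00.png -0.0017856561439005272 [ 0.4077 -0.075   0.13  ]
[[0.0105, -0.0047, 0.0369], [0.0107, -0.0016, 0.0373], [0.0105, -0.0005, 0.0381], [0.0113, -0.0031, 0.0396]]
[[0.0103, 0.0026, 0.0365], [0.0107, 0.001, 0.0373], [0.0111, 0.0016, 0.0381], [0.0106, 0.0057, 0.0393]]
17.6083 [0.14073574 0.05319727 0.16848707]
```

View pics/g.png

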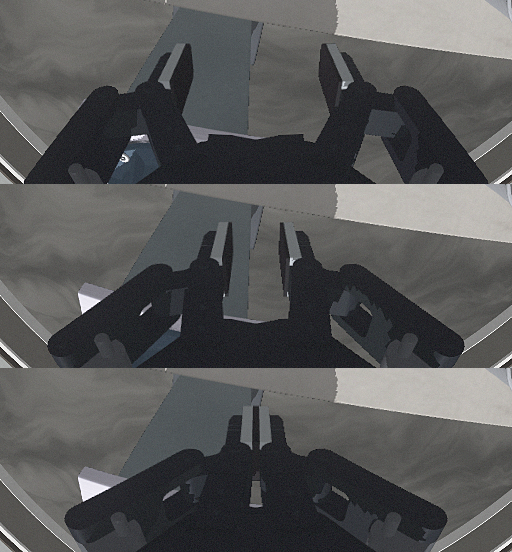

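The strip shows clean fingers: tips near (185,45)/(325,45) open and (255,408) shut. Wrist depth puts the tips 30–45 mm behind the reported TCP, so I'll cross-check with the fixed cameras.

```bash
python3 - <<'E'
from h import *
def low(z,T):
    X=cloud(z['d'],dict(camera_matrix=z['K'],R=z['R'],t=z['t'])).reshape(-1,3);X=X[z['d'].ravel()>0]
    u=(X[:,:2]-T[:2])@e;v=(X[:,:2]-T[:2])@f
    q=X[(abs(u)<.02)&(abs(v)<.06)];h=q[:,2]-T[2]
    return h
z=np.load('pics/side1.npz');h=low(z,np.array([ 0.4921051,-0.04778298,.056]));print(np.histogram(h,bins=np.arange(0,.12,.005)))
for c in('scene','side'):
    snap(c,c+'2.png');T=np.array(m.current_ee_pos());h=low(np.load(f'pics/{c}2.npz'),T);print(c,T,np.histogram(h,bins=np.arange(-.06,.12,.005))[0])
E
```

```text
(array([  0,   0,   0,   2,  72, 154,   5,   2,  11,  10,  15,  13,  14,
        15,  11,   2,   0,   3,  10,   8,   3,   5,  10]), array([0.   , 0.005, 0.01 , 0.015, 0.02 , 0.025, 0.03 , 0.035, 0.04 ,
       0.045, 0.05 , 0.055, 0.06 , 0.065, 0.07 , 0.075, 0.08 , 0.085,
       0.09 , 0.095, 0.1  , 0.105, 0.11 , 0.115]))
scene [ 0.40774249 -0.07504402  0.13000162] [ 0  0  0  0  0  0  0  0  0  0  0  0  0  0  0  0  0  0  4  7 12 11 10 12
 11  1  0  6 13  4  8 14 19 15 15]
side [ 0.4077534  -0.07503822  0.13000493] [ 0  0  0  0  0  0  0  0  0  0  0  0  0  0  0  0  0  0  7  6 14 17 13 14
 19  7  0  3 17 13  6 13 22 20 21]
```

Both fixed cameras confirm it: shut tips sit 30 mm behind the reported TCP, and about 40 mm at 0.8 opening. I'll correct for that and push again.

```bash
python3 - <<'E'
from h import *
m.set_gripper(.8)
Z=.022
m.move_l(S(-.140,-.0105,.07),max_speed=.2);m.move_l(S(-.140,-.0105,Z),max_speed=.1)
b=fsc();print('base',b)
u=-.140
while u<-.108:
    u+=.002; m.move_l(S(u,-.0105,Z),max_speed=.02); F=fsc()-b
    if F[0]<-1.3: break
print('contact',u,F); u0=u
if u<-.108:
  for i in range(1,12):
    s=i*.003
    m.move_l(S(u0+s,-.0105+min(s,.0326)*10.5/32.6,Z),max_speed=.02); F=fsc()-b; print(i,F.round(2))
    if F[0]<-10: break
print(m.current_ee_pos(),m.current_time())
plane('p2.png')
E
```

```text
base [ 0.11516566 -0.32696443 -0.44562807]
contact -0.118 [-1.87818143  0.87001077  1.78153811]
1 [-1.91 -0.35  2.17]
2 [-1.04  0.22  1.67]
3 [-1.81 -0.2   1.61]
4 [-2.11  0.11  1.08]
5 [-1.67  0.7   1.09]
6 [-1.84  0.67  1.22]
7 [-1.38  0.65  1.06]
8 [-0.21  0.11  1.55]
9 [-0.39 -0.41  0.02]
10 [-0.32 -0.34  1.33]
11 [-3.98  2.18  0.92]
[ 0.47900731 -0.05028222  0.02187108] 25.6083
p2.png grad [ 0.001 -0.001  0.083] z 0.08342667516199419 off -9.4 0.8 r 0.08649404754533062
```

Force dropped at about 24 mm and the platter now reads flat, with its top at 83.4 mm. I'll back off, confirm that, then push the handle upright.

```bash
cat >> h.py <<'E'
PY=-.384; C=np.array([.4868,-.3665])
def Pp(u,v,z): return np.r_[C+u*np.array([np.cos(PY),np.sin(PY)])+v*np.array([-np.sin(PY),np.cos(PY)]),z]
RG=RD(PY+np.pi/2)
def pail(fn,z0=0.):
    p,d,c=snap('wrist',fn);P=fcloud(d,c).reshape(-1,3);col=p.reshape(-1,3).astype(int);ok=np.isfinite(P[:,0]);P=P[ok];col=col[ok]
    q=P[(np.hypot(*(P[:,:2]-C).T)<.075)&(abs(P[:,2]-z0-.093)<.006)]
    h=q[cv2.convexHull((q[:,:2]*1e4).astype(np.int32),returnPoints=False).ravel(),:2]; cc,r=circ(h)
    for _ in range(3):
        g=abs(np.hypot(*(h-cc).T)-r)<.004;cc,r=circ(h[g])
    o=(col[:,0]>col[:,2]+60)&(np.hypot(*(P[:,:2]-C).T)<.12)&(P[:,2]-z0>.1);G=P[o]
    w=np.linalg.svd(G-G.mean(0),full_matrices=False)[2][0] if len(G)>5 else None
    print(fn,'rim',cc.round(4),round(r,4),len(h),'grip mid',((G.min(0)+G.max(0))/2).round(4),'top',np.percentile(G[:,2],95).round(4),len(G),'axis',w)
E
python3 - <<'E'
from h import *
T=np.array(m.current_ee_pos());d=np.r_[-e*.03,0]
m.move_l(T+d,max_speed=.08);m.move_l(T+2*d+[0,0,.1],max_speed=.2);
m.move_ptp(S(-.12,0,.25),RD(a));m.set_gripper(0.)
k,c=plane('p3.png')
assert abs(k[0])<.02 and abs(k[1])<.02
m.move_ptp(Pp(-.12,0,.2),RG);m.move_l(Pp(-.12,0,.075),max_speed=.15)
b=fsc()
for u in (-.09,-.06,-.04,-.022):
    m.move_l(Pp(u,0,.075),max_speed=.06);print(u,(fsc()-b).round(2))
m.move_l(Pp(-.06,0,.075),max_speed=.1)
m.move_l(Pp(-.09,0,.33),max_speed=.25)
pail('b1.png');print(m.current_time())
for n in('bail_grip','pail'):print([(np.round(q['at'],3).tolist(),round(q['confidence'],2)) for q in m.look_for('wrist',n)[:2]])
E
```

```text
p3.png grad [ 0.001 -0.001  0.083] z 0.08347433618652783 off 1.5 0.2 r 0.08439386709898973
-0.09 [ 0.1  -1.    0.13]
-0.06 [-2.34  0.36  0.22]
-0.04 [-17.03  10.38  44.24]
-0.022 [-18.31  11.08  79.9 ]
b1.png rim [ 0.4874 -0.3668] 0.0523 43 grip mid [ 0.4496 -0.3513  0.1494] top 0.153 469 axis [-0.37758004 -0.9258183   0.01714055]
34.525
[([0.448, -0.349, 0.151], 0.86)]
[([0.491, -0.374, 0.067], 0.56)]
```

View pics/b1.png

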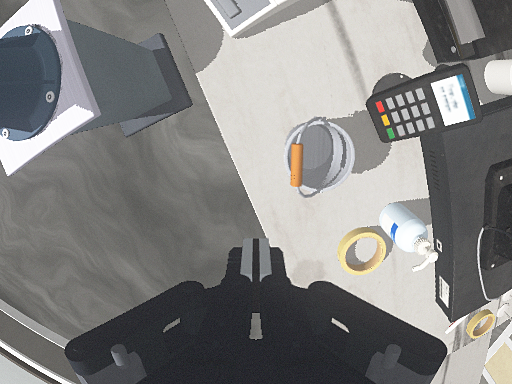

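b1 shows the pail at (318,155) still upright and unmoved. The orange grip at (296,165) is only partly raised (bail about 0.48 rad) because it jammed under the finger linkage. I'll finish the push higher up with just the tips, watching the force.

```bash
python3 - <<'E'
from h import *
m.move_ptp(Pp(-.09,0,.19),RG);m.move_l(Pp(-.09,0,.112),max_speed=.15)
b=fsc()
for u in np.arange(-.075,-.017,.007):
    m.move_l(Pp(u,0,.112),max_speed=.06);F=fsc()-b;print(u.round(3),F.round(2))
    if np.linalg.norm(F)>8:break
m.move_l(Pp(-.05,0,.112),max_speed=.1)
m.move_l(Pp(-.12,0,.30),max_speed=.25)
pail('b2.png');print(m.current_time())
print([(np.round(q['at'],3).tolist(),round(q['confidence'],2)) for q in m.look_for('wrist','bail_grip')[:2]])
E
```

```text
-0.075 [-0.26  1.57  0.23]
-0.068 [-0.46  0.03 -0.  ]
-0.061 [0.45 0.79 0.08]
-0.054 [-1.63  2.34  4.09]
-0.047 [-2.96  1.48  3.55]
-0.04 [-1.41  1.92  0.63]
-0.033 [-4.5   2.62  8.33]
b2.png rim [ 0.4872 -0.3679] 0.0525 34 grip mid [ 0.4304 -0.3442  0.1284] top 0.1321 493 axis [-0.37130699 -0.92850289 -0.00367488]
39.225
[([0.429, -0.341, 0.131], 0.58), ([0.488, -0.376, 0.064], 0.54)]
```

The grip is back at its stop: the tip met it at axis height and rode over it. A better approach is to cage the grip loosely between the fingers, carry it along its arc, and close on it at the top.

```bash
sed -i 's/C=np.array(\[.4868,-.3665\])/C=np.array([.4872,-.3675])/' h.py; python3 - <<'E'
from h import *
import sys
m.move_ptp(Pp(-.062,0,.16),RG);m.set_gripper(.42)
b=fsc()
m.move_l(Pp(-.062,0,.073),max_speed=.12);F=fsc()-b;print('down',F.round(2))
if np.linalg.norm(F)>8: m.move_l(Pp(-.062,0,.16));sys.exit()
m.set_gripper(.3)
for t in np.linspace(.5,1.571,6):
    m.move_l(Pp(-.072*np.cos(t)+.005*(t>.55),0,.087+.072*np.sin(t)-.049),max_speed=.08);F=fsc()-b;print(t.round(2),F.round(2))
    if np.linalg.norm(F)>15: sys.exit()
m.set_gripper(0.,40);print(m.current_grip_width()*85,m.current_grip_force(),(fsc()-b).round(2))
m.dwell(.25)
pail('b3.png');print(m.current_ee_pos(),m.current_time())
E
```

```text
down [0.68 0.26 0.42]
0.5 [-0.95 -0.28  0.14]
0.71 [-2.51  0.76  2.23]
0.93 [-2.15  1.44  1.4 ]
1.14 [-1.08  0.97  0.01]
1.36 [ 0.08 -0.03 -0.53]
1.57 [-1.04 -0.77 -0.28]
13.56793255723739 38.93472611904144 [-0.49  0.88 -0.27]
b3.png rim [ 0.4877 -0.3657] 0.0524 47 grip mid [ 0.4977 -0.3682  0.19  ] top 0.1652 2665 axis [-0.37183161 -0.92769836  0.0334217 ]
[ 0.49167476 -0.36925029  0.109889  ] 44.0667
```

The grip is held (13.6 mm, 39 N) with the handle upright. I'll lift, carry and set down.

```bash
python3 - <<'E'
from h import *
b=fsc();T=np.array(m.current_ee_pos())
m.move_l(T+[0,0,.06],max_speed=.12);m.dwell(.2);F=fsc()-b;print('hang',F.round(2),m.current_grip_force(),m.current_grip_width()*85)
assert F[2]<-2
m.move_l(T+[0,0,.13],max_speed=.15)
m.move_l(S(.001,0,T[2]+.13),max_speed=.12)
m.move_l(S(.001,0,T[2]+.092),max_speed=.08);h=fsc();print('air',(h-b).round(2))
z=.092
while z>.074:
    z-=.002;m.move_l(S(.001,0,T[2]+z),max_speed=.03);F=fsc()-h
    if F[2]>2.0:break
print('touch',z,F.round(2),m.current_time())
E
```

```text
hang [ 2.02  0.14 -5.31] 39.109779596328735 13.364308099036885
air [ 1.02 -0.51 -4.44]
touch 0.08199999999999999 [ 1.04 -1.15  8.63] 50.4167
```

```bash
python3 - <<'E'
from h import *
from scipy.spatial.transform import Rotation as Ro
T=np.array(m.current_ee_pos())
m.move_l(T+[0,0,.001],max_speed=.02)
m.set_gripper(.4,20);m.dwell(.2)
m.move_l(T+[0,0,.10],max_speed=.15)
m.dwell(.2)
R0=Ro.from_rotvec(np.r_[f,0]*np.radians(-17)).as_matrix()
R=R0@RD(a);n=-R[:,2];print(n)
m.move_l(S(-.13,-.045,T[2]+.10),max_speed=.25)
import h;h.C=O
pail('d1.png',.083);print('pin',O)
m.set_gripper(0.)
m.look_for('wrist','tare_top')
for q in m.look_for('wrist','tare_top')[:2]: print(np.round(q['at'],4),q['confidence'])
K=S(-.1256,-.0447,.040)
m.move_ptp(K+n*(.05-.032),R)
print(m.current_time(),m.current_ee_pos())
E
```

```text
[-0.28700001 -0.05578715  0.95630476]
d1.png rim [ 0.5597 -0.0323] 0.0525 41 grip mid [ 0.5332 -0.0606  0.3181] top 0.2485 1175 axis [-0.38910443 -0.91893475  0.06447225]
pin [ 0.5628 -0.0342]
[ 0.4511 -0.0978  0.0428] 0.64
[ 0.5579 -0.0333  0.2442] 0.32
54.4417 [ 0.44393271 -0.1033716   0.05808593]
```

View pics/d1.png

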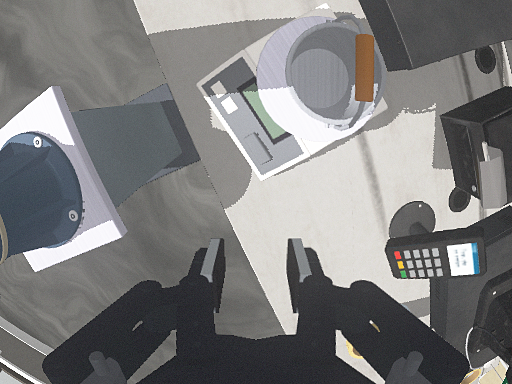

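d1 shows the pail standing upright in the middle of the platter, its rim centre about 3.6 mm from the pin, with the handle up at (365,68). The tare key is at about (257,148).

```bash
python3 - <<'E'
from h import *
z=np.load('pics/d1.npz');X=fcloud(z['d'],dict(camera_matrix=z['K'],R=z['R'],t=z['t']))
for (u,v) in [(257,148),(253,142),(262,155),(250,137)]:
    x=X[v,u];print(x.round(4),((x[:2]-O)@e*1e3).round(1),((x[:2]-O)@f*1e3).round(1))
R=np.array(m.current_tcp_rot());n=-R[:,2];print(n)
K=S(-.1256,-.0447,.040);b=fsc();c=None
bF=np.mean([m.current_force() for _ in range(4)],0)
m.move_l(K+n*(.010-.032),max_speed=.1)
for s in np.arange(.008,-.016,-.001):
    m.move_l(K+n*(s-.032),max_speed=.03)
    N=(np.mean([m.current_force() for _ in range(3)],0)-bF)@n;print(s.round(3),N.round(1),end=' | ')
    if N>11:break
m.dwell(.2)
m.move_l(K+n*(.03-.032),max_speed=.1)
print(m.current_time())
E
```

```text
[ 0.4495 -0.097   0.0393] -123.2 -40.0
[ 0.4476 -0.0862  0.0416] -123.0 -29.1
[ 0.4525 -0.109   0.0415] -122.5 -52.4
[ 0.4463 -0.078   0.0401] -122.7 -20.8
[-0.28827394 -0.05555902  0.95593479]
0.008 0.4 | 0.007 1.4 | 0.006 1.6 | 0.005 0.7 | 0.004 1.6 | 0.003 1.3 | 0.002 0.9 | 0.001 1.9 | 0.0 1.0 | -0.001 1.5 | -0.002 2.9 | -0.003 3.8 | -0.004 4.9 | -0.005 9.5 | -0.006 26.4 | 59.45
```

The force profile fits a full press: about 4.9 N of spring, then a hard stop. I'll retreat, check once more and hand in.

```bash
python3 - <<'E'
from h import *
import h
T=np.array(m.current_ee_pos());m.move_l(T+[-.05,-.02,.15],max_speed=.25)
h.C=O;m.dwell(.3)
p,d,c=snap('wrist','e1.png')
pail('e2.png',.083);print(m.current_time(),[(np.round(q['at'],4).tolist()) for q in m.look_for('wrist','tare_top')[:1]])
print(m.sign_off())
E
```

```text
Traceback (most recent call last):
  File "h.py", line 43, in pail
    print(fn,'rim',cc.round(4),round(r,4),len(h),'grip mid',((G.min(0)+G.max(0))/2).round(4),'top',np.percentile(G[:,2],95).round(4),len(G),'axis',w)
                                                              ~~~~~^^^
ValueError: zero-size array to reduction operation minimum which has no identity
```

```bash
python3 - <<'E'
from h import *
snap('side','e3.png')
z=np.load('pics/e3.npz');X=cloud(z['d'],dict(camera_matrix=z['K'],R=z['R'],t=z['t'])).reshape(-1,3);X=X[z['d'].ravel()>0]
q=X[(np.hypot(*(X[:,:2]-O).T)<.07)&(abs(X[:,2]-.176)<.006)]
print('rim',circ(q[:,:2]),len(q))
for n in('pail','tare_top'):print(n,[np.round(r['at'],3).tolist() for r in m.look_for('side',n)[:1]])
print(m.current_time(),m.sign_off())
E
```

```text
rim (array([ 0.55827398, -0.02989478]), np.float64(0.04929020684724299)) 316
pail [[0.555, -0.002, 0.15]]
tare_top []
the job is handed in; nothing more can be done
60.7833 None
```

I handed the job in at about 61 s: the platter is seated, the pail stands within about 6 mm of the pin, and the tare key's force profile showed a full press and release. My first attempt to raise the handle jammed a finger on the pail with up to 80 N at the wrist (limit 120 N); the final verdict was not shown to me.

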